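# Make up two repair kits at the electronics bench

## Robot

A 7-joint arm with a two-finger parallel gripper is mounted at the origin on the work surface. World frame = base frame: x ahead of the robot, y to its left, z up, the work surface at z = 0. Lengths are in m, angles in rad, forces in N, time in s.
With the tool pointing down it reaches from about 0.4 to 0.85 m from the base axis. Payload 10.4 kg.
Tool frame: the origin (TCP) lies midway between the tips of the shut fingers; the grasp point (between the pads) lies 19 mm behind it; z points along the fingers, y is the line along which they close (so a half turn about z gives the same grasp; the last joint's range is limited). The gripper opens to 87 mm and grips with 3 to 60 N. Pads are 19 mm wide; open, the fingers measure 117 mm over their backs; the gripper's body (75 mm by 190 mm) begins 51 mm behind the grasp point.
Start: joints at [-1.146, 0.332, -0.065, 1.46, 0.022, 1.35, -0.088], TCP at [0.271, 0.563, 0.223] pointing down, gripper open.
Joint ranges: [-2.6, 2.6], [-0.5, 2.12], [-1.47, 1.34], [0.16, 2.42], [-1.27, 4.41], [0.06, 2.06], [-2.6, 2.6]. Speed limits (rad/s): [2.22, 2.22, 2.79, 2.79, 3.14, 3.14, 3.14].

## Interface

Orientations are given as a unit quaternion [x, y, z, w].
In Python, from bench import r gives the robot as it stands.
- The arm moves only by the tool carry_out, never from a script. Its argument "steps" is a list that holds one entry, the list of rows, each a list of 6 numbers: the shift along the tool's x, y, z in cm, then the turn, a rotation vector about the tool's x, y, z in rad. In form: [[[dx, dy, dz, wx, wy, wz], ...]]. A call has 1 to 20 rows; each row is the pose to reach, as a shift and turn from the pose commanded when the call began, along the tool's axes at that moment; what a row does not reach only later rows make up. A row lasts 1/12 s, in which the tool goes at most 41.7 mm and 7.16 degrees, less where a joint would pass 70% of its speed; a pose out of reach is approached as far as the arm can. A call with a gripper value outside its range is refused whole. "hand" is the closure, from -1 (fully open) to 1 (shut), set as the call begins (left out, the last holds). The fingers move at their own pace and stop on an object; "squeeze" is the grip in N (left out, the last holds). Time passes only in rows, so rows that repeat a pose let the fingers close. It gives the time, the measured TCP pose, the force, the opening and the grip force at its end, in the units of the state.
- r.read_state(): the state, without advancing time (a new reading comes with each control period).
- r.camera(name): name is "scene" or "top"; returns the picture (480x640x3 uint8, red, green, blue); there is no depth.
- r.camera_params(name): a dict with "fx", "fy", "cx", "cy" (pixels), "view" (4x4, takes a point from world to camera coordinates). Camera axes: x right, y up, looking along -z (the intrinsics and any distortion apply to the point x, -y, -z); pixel columns grow to the right and rows downward; lengths in m; the calibration is good to about 2 mm. A picture is of the moment at which its call begins. camera_params takes no time and is no camera call.
- r.close_job(): hands the job in; it is judged then, once.
The state is a dict: "time": time; "joint_positions": joint angles; "joint_vel": joint speeds; "joint_torque": joint torques, N m; "ee_pos": TCP position; "eef_rot": TCP orientation; "ft_force": force on the tool from outside, world axes, zero at the start; "torque": the same for the moment, N m; "width": finger opening in m; "grip_force": force on a finger pad.
Only numpy, scipy, OpenCV 4.12 (cv2) and the standard library are available. Lean on these libraries where they do the work, as an engineer would, in place of code of your own. Each camera call takes 0.05 s, during which the arm holds its last target. There are 200 camera calls.

## Task

Make up the two repair kits: the board with the yellow transformer, the blue capacitor and the orange relay go in the blue tray; the board with the black heat sink and the copper coil go in the yellow tray. Lay each board flat in its tray's wide foam pocket and stand each component upright in a narrow pocket of its own, either of the two. Leave the black capacitor, the board with the white connector and the flux jar where they are.

Things in the scene. Friction and masses are not known exactly. Their poses are not given: they have to be found in the camera images.
- tray_blue: Blue shallow kit tray, fixed to the bench, 180 (its x) x 68 (its y) mm, rim 15 mm above the bench, floor 3 mm thick. Origin: centre of its underside, z up. Two 4 mm dividers, as high as the rim, make three pockets in a row along its x, each 60 mm wide in y: a wide one 68 mm long with dark foam on its floor, centred at x = +52 mm, and two equal narrow ones with bare floors, 48 mm long, centred at x = -10 and x = -62 mm. It may be turned either way round on the bench.
- tray_yellow: Yellow shallow kit tray, fixed to the bench, 180 (its x) x 68 (its y) mm, rim 15 mm above the bench, floor 3 mm thick. Origin: centre of its underside, z up. Two 4 mm dividers, as high as the rim, make three pockets in a row along its x, each 60 mm wide in y: a wide one 68 mm long with dark foam on its floor, centred at x = +52 mm, and two equal narrow ones with bare floors, 48 mm long, centred at x = -10 and x = -62 mm. It may be turned either way round on the bench.
- board_transformer: Loose green circuit board, 50 (its x) x 40 (its y) x 5 mm, lying flat, with in its middle a yellow block transformer with a dark band round it, 30 (x) x 26 (y) mm, its top 42 mm above the underside; hold it by the transformer, across y (26 mm). About 90 g. Origin: centre of its underside, z up, standing upright on the bench at the start.
- board_heatsink: Loose green circuit board, 50 (its x) x 40 (its y) x 5 mm, lying flat, with in its middle a black finned heat sink, 32 (x) x 26 (y) mm, its top 42 mm above the underside; hold it by the heat sink, across y (26 mm). About 80 g. Origin: centre of its underside, z up, standing upright on the bench at the start.
- cap_blue: Loose blue round capacitor can with a silver top, diameter 30 mm, 45 mm tall, about 45 g. Origin: centre of its underside, z up, standing upright on the bench at the start.
- relay: Loose orange relay on a black foot, a small upright box 29 (its x) x 24 (its y) mm, 43 mm tall, a white tab on top, about 50 g. Origin: centre of its underside, z up, standing upright on the bench at the start.
- coil: Loose copper coil on a black bobbin: upright cylinder, diameter 32 mm, 42 mm tall, its black top flange showing a copper ring, about 70 g. Origin: centre of its underside, z up, standing upright on the bench at the start.
- cap_black: Bystander: loose black round capacitor can with a silver top, diameter 30 mm, 45 mm tall; belongs to no kit. Origin: centre of its underside, z up, standing upright on the bench at the start.
- board_connector: Bystander: loose green circuit board, 50 x 40 x 5 mm, with a low white connector, its top 17 mm above the underside; belongs to no kit. Origin: centre of its underside, z up, standing upright on the bench at the start.
- flux_jar: Bystander: loose white flux jar with a green band, diameter 42 mm, 48 mm tall; belongs to no kit. Origin: centre of its underside, z up, standing upright on the bench at the start.
Things that resemble listed ones, but are neither listed nor needed, are in the scene too. Leave any red look-alike of the board_heatsink alone.

How it is judged:
By the outcome, as a careful person would: the job done as asked, in the order asked, and still so for the second after the job is handed in, with the robot touching nothing.
It also fails if it takes over 125 s, if anything falls off the work surface, if the arm or the gripper's body presses on something with over 40 N, if the wrist force passes 120 N, or if a joint passes its speed limit or range.

## Working session

There is one attempt and no reset: what is moved stays moved. The work goes in short steps, Python scripts to look and compute and a tool call to move; the robot and the scene stay as the last step left them, time stands still between calls to the robot, and variables do not carry over. Pictures are saved under pics/ and viewed, at most 14 in all, crops included, and the job is handed in when it is done.

Besides the shell and the picture viewer there is one more tool, called after ">>>" as name(argument=value, ...) on one line, values as JSON. carry_out: Moves the arm, as the interface text tells. Its arguments: {"type":"object","properties":{"steps":{"type":"array","items":{"type":"array","items":{"type":"array","items":{"type":"number"}}}},"hand":{"type":"number"},"squeeze":{"type":"number"}},"required":["steps"]}

```bash
ls; mkdir -p pics; python3 - <<'E'
from bench import r
import cv2
s=r.read_state();print({k:s[k] for k in('time','ee_pos','eef_rot','width')})
for n in('top','scene'):
    cv2.imwrite(f'pics/{n}0.png',r.camera(n)[:,:,::-1]); print(n,r.camera_params(n))
E
```

```text
pics
{'time': 0.0, 'ee_pos': array([0.27044534, 0.56300768, 0.22173409]), 'eef_rot': array([ 2.22032188e-01,  9.75039056e-01, -7.27282707e-04, -1.36947962e-04]), 'width': 0.08727035231660331}
top {'fx': 512.031155794998, 'fy': 512.031155794998, 'cx': 325.57350092826596, 'cy': 234.442706381944, 'view': array([[ 0.01699644, -0.99909555,  0.03897688, -0.02774656],
       [ 0.98564659,  0.02329077,  0.16720748, -0.51627791],
       [-0.16796405,  0.0355755 ,  0.98515098, -0.79216931],
       [ 0.        ,  0.        ,  0.        ,  1.        ]])}
scene {'fx': 538.4007705040029, 'fy': 538.4007705040029, 'cx': 321.5449019348207, 'cy': 242.02481198436823, 'view': array([[ 0.42359745,  0.90579863, -0.00969716, -0.21218878],
       [-0.62909207,  0.30186412,  0.7163248 ,  0.29291044],
       [ 0.65177325, -0.29733296,  0.69769961, -1.33626393],
       [ 0.        ,  0.        ,  0.        ,  1.        ]])}
```

View pics/top0.png

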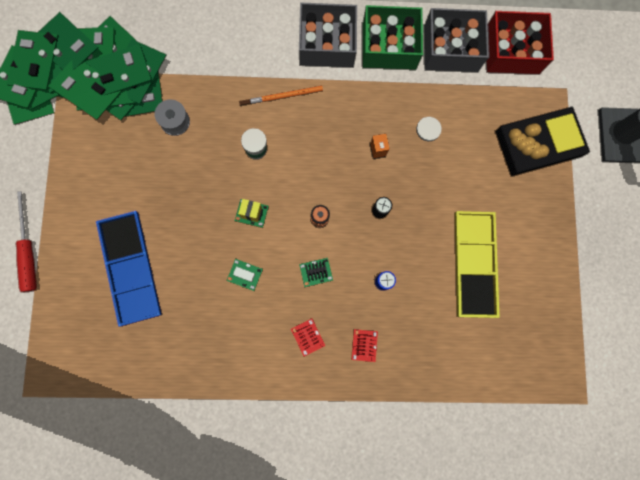

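View pics/scene0.png

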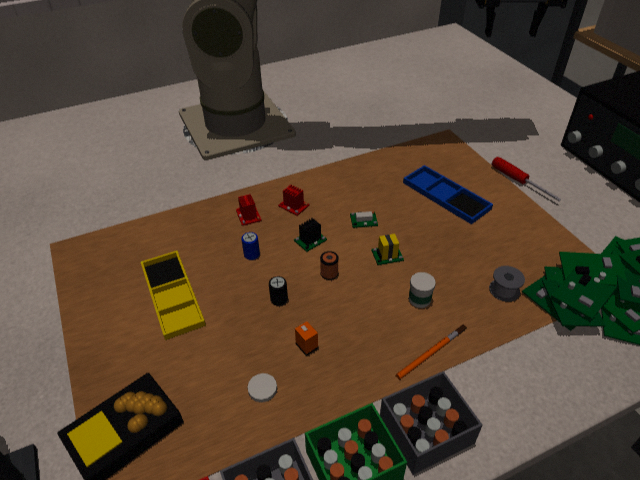

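Top view shows +x up and +y left: blue tray at (128,268) with its foam at the top end, and yellow tray at (477,265) with its foam at the bottom end. The transformer board is at (252,212), coil (320,215), heat-sink board (317,272), blue cap (387,281), relay (380,146) and black cap (383,207). The red look-alikes are at (308,337) and (365,345). The scene view agrees with this. Next I'll zoom for accuracy.

```bash
cat > h.py <<'E'
import numpy as np, cv2
from bench import r
def prm(n):
    p=r.camera_params(n); return p,np.array(p['view'])
def proj(n,P):
    p,V=prm(n); P=np.atleast_2d(P); c=P@V[:3,:3].T+V[:3,3]
    return np.c_[p['cx']+p['fx']*c[:,0]/-c[:,2], p['cy']-p['fy']*c[:,1]/-c[:,2]]
def back(n,uv,z):
    p,V=prm(n); uv=np.atleast_2d(uv).astype(float)
    d=np.c_[(uv[:,0]-p['cx'])/p['fx'],-(uv[:,1]-p['cy'])/p['fy'],-np.ones(len(uv))]@V[:3,:3]
    o=-V[:3,:3].T@V[:3,3]; return o+d*((z-o[2])/d[:,2])[:,None]
E
python3 - <<'E'
from h import *
print(*[-prm(n)[1][:3,:3].T@prm(n)[1][:3,3] for n in('top','scene')])
t=cv2.imread('pics/top0.png'); s=cv2.imread('pics/scene0.png')
cv2.imwrite('pics/tc.png',cv2.resize(t[125:305,222:407],None,fx=3.2,fy=3.2,interpolation=cv2.INTER_CUBIC))
hsv=cv2.cvtColor(t,cv2.COLOR_BGR2HSV)
def rect(name,lo,hi,box,z):
    x0,y0,x1,y1=box; m=cv2.inRange(hsv,lo,hi); k=np.zeros_like(m);k[y0:y1,x0:x1]=m[y0:y1,x0:x1]
    ys,xs=np.nonzero(k); P=back('top',np.c_[xs,ys],z)[:,:2]
    (c,sz,a)=cv2.minAreaRect((P*1000).astype(np.float32)); print(name,len(xs),np.round(c,1),np.round(sz,1),round(a,1),'mean',np.round(P.mean(0)*1000,1))
rect('blue tray',(105,120,60),(130,255,255),(85,200,170,335),.015)
rect('yel tray',(22,120,80),(35,255,255),(445,200,510,330),.015)
rect('xf green',(45,60,30),(95,255,255),(225,190,280,235),.005)
rect('xf yellow',(20,120,120),(35,255,255),(225,190,280,235),.042)
rect('hs green',(45,60,30),(95,255,255),(295,250,340,295),.005)
rect('relay',(3,150,100),(15,255,255),(360,125,400,165),.043)
rect('bluecap',(105,100,60),(130,255,255),(365,260,405,300),.045)
E
```

```text
[0.37628319 0.01248487 0.86781337] [ 1.14509134 -0.29353415  0.72043418]
blue tray 3283 [459.3 306.7] [179.2  69.3] 16.8 mean [437.4 299.8]
yel tray 3206 [ 478.6 -275. ] [ 72.4 181.7] 89.9 mean [ 496.8 -274.6]
xf green 227 [557.9 109.4] [49.3 38.9] 77.7 mean [551.6 104.3]
xf yellow 238 [555.7 109. ] [31.1 34.4] 79.9 mean [558.4 108.8]
hs green 525 [459.2  -3.1] [39.7 49.2] 14.9 mean [458.3  -3.4]
relay 223 [ 674.  -108.2] [36.8 25.5] 11.9 mean [ 677.6 -107.5]
bluecap 88 [ 444.2 -115.1] [27.9 29.9] 18.4 mean [ 441.1 -109.8]
```

View pics/tc.png

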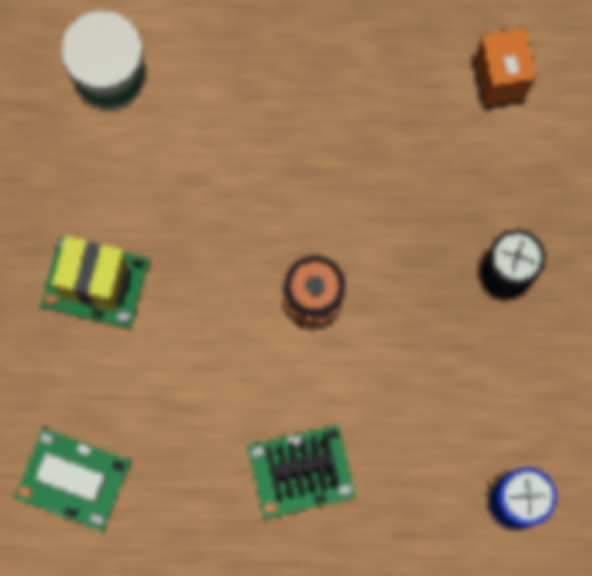

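The crop shows the transformer board with its yellow top at (88,272), coil top (315,286), relay top (508,55), blue cap top (528,497) and heat-sink board (302,472). The board sizes measure as 49x39 mm, which matches. I'll check the models by overlaying them in both views.

```bash
cat > ov.py <<'E'
from h import *
def box(x,y,yaw,lx,ly,z): 
    a=np.radians(yaw);R=np.array([[np.cos(a),-np.sin(a)],[np.sin(a),np.cos(a)]])
    return np.c_[np.array([[lx,ly],[-lx,ly],[-lx,-ly],[lx,-ly]])/2@R.T+[x,y],[z]*4]/1000
def circ(x,y,d,z):
    t=np.linspace(0,2*np.pi,40); return np.c_[x+d/2*np.cos(t),y+d/2*np.sin(t),z+0*t]/1000
def models(B):
    o=[]
    for k in('xf','hs'):
        x,y,a=B[k]; o+=[box(x,y,a,50,40,5),box(x,y,a,30 if k=='xf' else 32,26,42)]
    x,y,a=B['relay']; o+=[box(x,y,a,29,24,z) for z in(0,43)]
    for k,d,h in(('cap',30,45),('coil',32,42)): o+=[circ(*B[k],d,z) for z in(0,h)]
    for k in('tb','ty'):
        x,y,a=B[k]; o.append(box(x,y,a,180,68,15)); c,s=np.cos(np.radians(a)),np.sin(np.radians(a))
        for d,l in((52,68),(-10,48),(-62,48)): o.append(box(x+d*c,y+d*s,a,l,60,15))
    return o
def overlay(img,n,B,crop,f):
    x0,y0,x1,y1=crop; im=cv2.resize(img[y0:y1,x0:x1],None,fx=f,fy=f,interpolation=cv2.INTER_CUBIC)
    for m in models(B):
        p=((proj(n,m)+.5-[x0,y0])*f-.5).round().astype(int); cv2.polylines(im,[p],True,(255,0,255),1,cv2.LINE_AA)
    return im
E
python3 - <<'E'
from ov import *
P=lambda u,v,z:back('top',[[222+(u+.5)/3.2-.5,125+(v+.5)/3.2-.5]],z)[0,:2]*1000
q=np.array([P(u,v,.043) for u,v in((483,33),(525,28),(534,77),(492,83))]); print('relay',q.mean(0),np.linalg.norm(q-np.roll(q,-1,0),axis=1),np.degrees(np.arctan2(*(q[1]-q[2])[::-1])))
B=dict(xf=(557.9,109.4,77.7),hs=(459.2,-3.1,104.9),relay=(*q.mean(0),np.degrees(np.arctan2(*(q[1]-q[2])[::-1]))),cap=P(528,497,.045),coil=P(315,286,.042),tb=(459.3,306.9,16.8),ty=(478.6,-277,179.9))
print(B)
t=cv2.imread('pics/top0.png'); s=cv2.imread('pics/scene0.png')
a=overlay(t,'top',B,(222,125,407,305),2.2); b=overlay(s,'scene',B,(230,200,410,360),2.2)
c=overlay(t,'top',B,(90,200,170,335),2.1);d=overlay(t,'top',B,(445,200,510,335),2.1);e=overlay(s,'scene',B,(130,240,215,345),2.1);g=overlay(s,'scene',B,(395,160,500,230),2.1)
def stack(*L):
    h=max(i.shape[0] for i in L); return np.hstack([cv2.copyMakeBorder(i,0,h-i.shape[0],0,4,0) for i in L])
cv2.imwrite('pics/o1.png',stack(a,b)[:600,:800]); o=stack(c,d,e,g);print(o.shape); cv2.imwrite('pics/o2.png',o[:,:800])
E
```

```text
relay [ 678.1268743  -107.81430793] [22.67152925 27.44849887 22.6486684  27.94974567] 9.874546625467612
{'xf': (557.9, 109.4, 77.7), 'hs': (459.2, -3.1, 104.9), 'relay': (np.float64(678.126874295951), np.float64(-107.8143079283785), np.float64(9.874546625467612)), 'cap': array([ 444.36148161, -117.16027984]), 'coil': array([550.97290021,  -7.72361739]), 'tb': (459.3, 306.9, 16.8), 'ty': (478.6, -277, 179.9)}
(284, 718, 3)
```

View pics/o1.png

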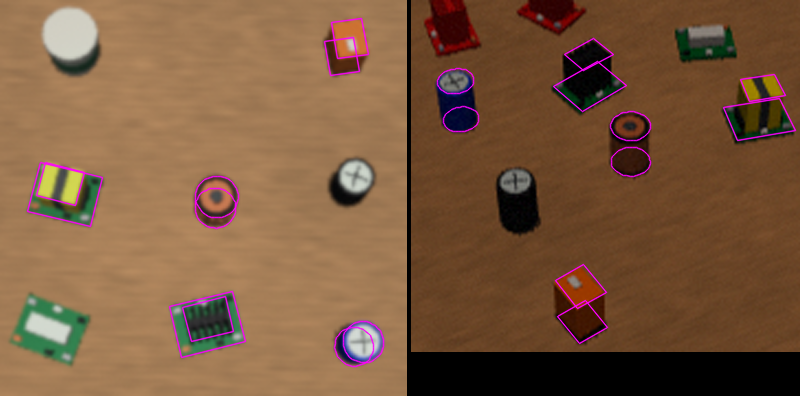

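View pics/o2.png

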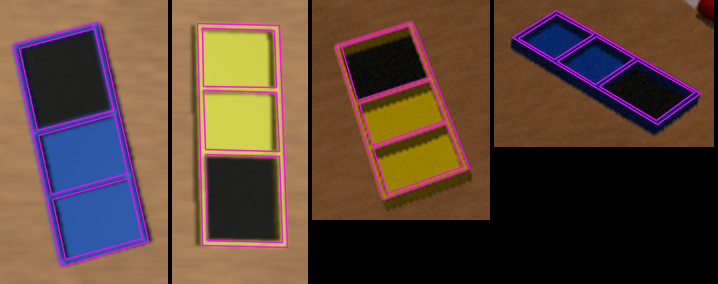

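All the models fit both views to within about 1 px. Next is a helper that turns a target pose into a tool-frame shift.

```bash
cat > p.py <<'E'
import sys,numpy as np
from scipy.spatial.transform import Rotation as R
from bench import r
# args: x y z (mm, TCP) theta(deg, direction of the closing line, mod 180); prints the row
s=r.read_state(); T=R.from_quat(s['eef_rot']); p=np.array(s['ee_pos'])
a=sys.argv[1:]
for i in range(0,len(a),4):
    x,y,z,th=map(float,a[i:i+4]); best=None
    for k in(0,180):
        t=np.radians(th+k); M=np.array([[-np.sin(t),np.cos(t),0],[np.cos(t),np.sin(t),0],[0,0,-1]]).T
        M=np.c_[np.cross(M[:,1],[0,0,-1]),M[:,1],[0,0,-1]]
        w=(T.inv()*R.from_matrix(M)).as_rotvec()
        if best is None or np.linalg.norm(w)<np.linalg.norm(best): best=w
    print(np.round(T.inv().apply(np.array([x,y,z])/1000-p)*100,2),np.round(best,3))
ty=T.as_matrix()[:,1]; q=np.array(s['joint_positions'])
print('t',round(s['time'],2),'p',np.round(p*1000,1),'th',round(np.degrees(np.arctan2(ty[1],ty[0])),1),'w',round(s['width']*1000,1),'g',s['grip_force'],'q',np.round(q,2),'F',np.round(s['ft_force'],1))
E
python3 p.py 557.9 109.4 110 -12.3
```

```text
[-45.55 -28.43  11.22] [-1.000e-03  1.000e-03  1.338e+00]
t 0.1 p [270.5 563.1 221.8] th 64.3 w 86.9 g 0.0 q [-1.15  0.33 -0.06  1.46  0.02  1.35 -0.09] F [1.  1.  0.2]
```

>>> carry_out(steps=[[[-4,-2.5,0.5,0,0,0.1],[-8,-5,1.5,0,0,0.2],[-11,-7,2.5,0,0,0.32],[-14.5,-9,3.5,0,0,0.43],[-18,-11,4.5,0,0,0.54],[-21,-13,5.5,0,0,0.65],[-24,-15,6.5,0,0,0.76],[-27,-17,7.5,0,0,0.87],[-30,-19,8.5,0,0,0.97],[-33,-21,9.2,0,0,1.07],[-36,-22.8,10,0,0,1.17],[-39,-24.5,10.6,0,0,1.25],[-42,-26.3,11,0,0,1.3],[-44,-27.5,11.2,0,0,1.338],[-45.55,-28.43,11.22,0,0,1.338],[-45.55,-28.43,11.22,0,0,1.338],[-45.55,-28.43,11.22,0,0,1.338],[-45.55,-28.43,11.22,0,0,1.338]]], hand=-1, squeeze=25)

```text
time: 1.6
ee_pos: [0.5576, 0.1108, 0.1101]
eef_rot: [0.779, 0.628, -0.0, -0.0]
ft_force: [-0.3, 0.3, 0.1]
width: 0.0874
grip_force: 0.0
```

```bash
python3 p.py 557.9 109.4 17 -12.3
```

```text
[-0.13  0.07  9.31] [-0.001 -0.     0.001]
t 1.6 p [557.6 110.8 110.1] th -12.3 w 87.4 g 0.0 q [-0.6   0.31  0.39  1.77 -0.13  1.09 -0.39] F [-0.3  0.3  0.1]
```

>>> carry_out(steps=[[[-0.13,0.07,2.5,0,0,0],[-0.13,0.07,5,0,0,0],[-0.13,0.07,7,0,0,0],[-0.13,0.07,8.5,0,0,0],[-0.13,0.07,9.3,0,0,0],[-0.13,0.07,9.3,0,0,0],[-0.13,0.07,9.3,0,0,0]]])

```text
time: 2.18
ee_pos: [0.5584, 0.1093, 0.0177]
eef_rot: [0.779, 0.628, 0.0, -0.0]
ft_force: [0.6, 0.4, -1.3]
width: 0.0871
grip_force: 0.0
```

>>> carry_out(steps=[[[0,0,0,0,0,0],[0,0,0,0,0,0],[0,0,0,0,0,0],[0,0,0,0,0,0],[0,0,0,0,0,0],[0,0,0,0,0,0],[0,0,0,0,0,0],[0,0,0,0,0,0],[0,0,0,0,0,0]]], hand=1, squeeze=25)

```text
time: 2.93
ee_pos: [0.5585, 0.1085, 0.0173]
eef_rot: [0.779, 0.627, 0.0, -0.0]
ft_force: [0.2, -0.3, -0.1]
width: 0.0354
grip_force: 0.0
```

```bash
python3 p.py 557.9 109.4 110 -12.3 509.1 321.9 110 106.8
```

```text
[ 0.07 -0.08 -9.27] [-0. -0. -0.]
[19.79 -9.38 -9.27] [-0.    -0.     1.063]
t 2.93 p [558.5 108.5  17.3] th -12.3 w 35.4 g 0.0 q [-0.57  0.43  0.36  1.83 -0.19  0.91 -0.34] F [ 0.2 -0.3 -0.1]
```

>>> carry_out(steps=[[[0,0,0,0,0,0],[0,0,0,0,0,0],[0,0,0,0,0,0],[0,0,0,0,0,0],[0,0,-1,0,0,0],[0,0,-3,0,0,0],[0,0,-5,0,0,0],[0,0,-7.5,0,0,0],[0,0,-9.3,0,0,0],[0,0,-9.3,0,0,0]]])

```text
time: 3.77
ee_pos: [0.5607, 0.1088, 0.115]
eef_rot: [0.779, 0.627, 0.003, 0.001]
ft_force: [0.6, -0.1, -1.5]
width: 0.026
grip_force: 25.0
```

```bash
python3 p.py 509.1 321.9 110 106.8
```

```text
[19.71 -9.6   0.52] [ 0.003 -0.006  1.062]
t 3.77 p [560.7 108.8 115. ] th -12.3 w 26.0 g 24.999228394590318 q [-0.6   0.3   0.39  1.76 -0.13  1.09 -0.38] F [ 0.6 -0.1 -1.5]
```

>>> carry_out(steps=[[[1.5,-0.7,0,0,0,0.1],[3.5,-1.7,0,0,0,0.2],[5.5,-2.7,0,0,0,0.3],[7.5,-3.7,0,0,0,0.41],[9.5,-4.6,0,0,0,0.52],[11.5,-5.6,0,0,0,0.63],[13.5,-6.6,0,0,0,0.74],[15.3,-7.5,0,0,0,0.84],[17,-8.3,0,0,0,0.94],[18.4,-9,0,0,0,1.02],[19.4,-9.45,0,0,0,1.06],[19.7,-9.6,0,0,0,1.062],[19.7,-9.6,0,0,0,1.062],[19.7,-9.6,0,0,0,1.062],[19.7,-9.6,0,0,0,1.062]]])

```text
time: 5.02
ee_pos: [0.5072, 0.3201, 0.1104]
eef_rot: [0.989, 0.146, 0.0, 0.0]
ft_force: [1.1, -1.7, -1.0]
width: 0.0261
grip_force: 25.0
```

```bash
python3 p.py 509.1 321.9 23 106.8;  python3 - <<'E'
from h import *
cv2.imwrite('pics/s1.png',cv2.resize(r.camera('scene')[80:300,330:600,::-1],None,fx=2,fy=2))
E
```

```text
[ 0.23 -0.12  8.74] [0. 0. 0.]
t 5.02 p [507.2 320.1 110.4] th -73.2 w 26.1 g 24.999096072278917 q [-1.01  0.38  0.46  1.69 -0.18  1.11 -1.78] F [ 1.1 -1.7 -1. ]
```

View pics/s1.png

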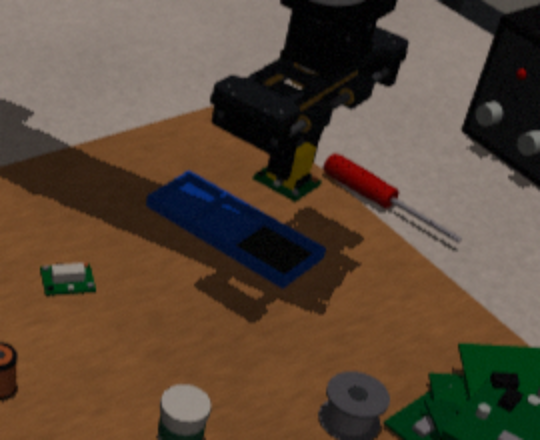

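The board hangs level in the gripper, at about (287,180), over the foam pocket at (278,245). I'll lower it.

>>> carry_out(steps=[[[0.15,-0.1,2,0,0,0],[0.2,-0.12,4.5,0,0,0],[0.2,-0.12,6.5,0,0,0],[0.2,-0.12,7.8,0,0,0],[0.2,-0.12,8.4,0,0,0],[0.2,-0.12,8.7,0,0,0],[0.2,-0.12,8.8,0,0,0],[0.2,-0.12,8.8,0,0,0],[0.2,-0.12,8.8,0,0,0]]])

```text
time: 5.82
ee_pos: [0.5089, 0.3235, 0.0234]
eef_rot: [0.989, 0.146, 0.001, -0.0]
ft_force: [-0.0, -1.2, -0.9]
width: 0.0256
grip_force: 25.0
```

```bash
python3 p.py 509.1 321.9 20.5 106.8
```

```text
[-0.03  0.16  0.29] [-0.001 -0.002  0.   ]
t 5.82 p [508.9 323.5  23.4] th -73.2 w 25.6 g 24.99922189861536 q [-0.98  0.49  0.42  1.74 -0.24  0.95 -1.74] F [-0.  -1.2 -0.9]
```

>>> carry_out(steps=[[[0,0.1,0.1,0,0,0],[0,0.15,0.2,0,0,0],[0,0.15,0.25,0,0,0],[0,0.15,0.25,0,0,0]]])

```text
time: 6.15
ee_pos: [0.509, 0.3217, 0.0203]
eef_rot: [0.989, 0.146, 0.0, -0.0]
ft_force: [-1.4, -1.1, 3.0]
width: 0.0255
grip_force: 25.0
```

>>> carry_out(steps=[[[0,0,0,0,0,0],[0,0,0,0,0,0],[0,0,0,0,0,0],[0,0,0,0,0,0],[0,0,0,0,0,0],[0,0,0,0,0,0],[0,0,0,0,0,0],[0,0,-1,0,0,0],[0,0,-3,0,0,0],[0,0,-6,0,0,0],[0,0,-9,0,0,0],[0,0,-9,0,0,0]]], hand=-1)

```text
time: 7.15
ee_pos: [0.5117, 0.3232, 0.1166]
eef_rot: [0.989, 0.146, 0.004, -0.002]
ft_force: [0.6, 0.3, 1.8]
width: 0.0862
grip_force: 0.0
```

```bash
python3 p.py 444.4 -117.2 105 -60
```

```text
[-19.18  40.22   0.86] [-0.003 -0.009 -0.23 ]
t 7.15 p [511.7 323.2 116.6] th -73.2 w 86.2 g 0.0 q [-1.01  0.38  0.46  1.68 -0.19  1.12 -1.77] F [0.6 0.3 1.8]
```

>>> carry_out(steps=[[[-1,2,0,0,0,0],[-2.5,5,0,0,0,-0.02],[-4,8.5,0,0,0,-0.05],[-5.8,12,0,0,0,-0.08],[-7.5,15.5,0,0,0,-0.1],[-9,19,0,0,0,-0.12],[-10.8,22.5,0,0,0,-0.14],[-12.4,26,0,0,0,-0.16],[-14,29.5,0,0,0,-0.18],[-15.7,33,0,0,0,-0.2],[-17.2,36,0,0,0,-0.22],[-18.3,38.5,0,0,0,-0.23],[-19,40,0,0,0,-0.23],[-19.2,40.2,0,0,0,-0.23],[-19.2,40.2,0,0,0,-0.23],[-19.2,40.2,0,0,0,-0.23],[-19.2,40.2,0,0,0,-0.23]]])

```text
time: 8.57
ee_pos: [0.4417, -0.1173, 0.1099]
eef_rot: [0.966, 0.26, 0.0, -0.0]
ft_force: [-0.8, 0.1, 0.4]
width: 0.0871
grip_force: 0.0
```

```bash
python3 p.py 444.4 -117.2 18 -60; python3 - <<'E'
from ov import *
B=dict(xf=(509.1,321.9,16.8),hs=(459.2,-3.1,104.9),relay=(678,-107.8,9.9),cap=(444.4,-117.2),coil=(551,-7.7),tb=(459.3,306.9,16.8),ty=(478.6,-277,179.9))
a=r.camera('top')[:,:,::-1]; np.save('t2.npy',a)
cv2.imwrite('pics/s2.png',np.vstack([np.hstack([a[190:330,80:230]]*1)]).repeat(3,0).repeat(3,1))
E
```

```text
[0.23 0.12 9.19] [-0.    -0.     0.002]
t 8.57 p [ 441.7 -117.3  109.9] th -59.9 w 87.1 g 0.0 q [-0.57  0.05  0.76  2.06 -0.04  1.05 -0.84] F [-0.8  0.1  0.4]
```

View pics/s2.png

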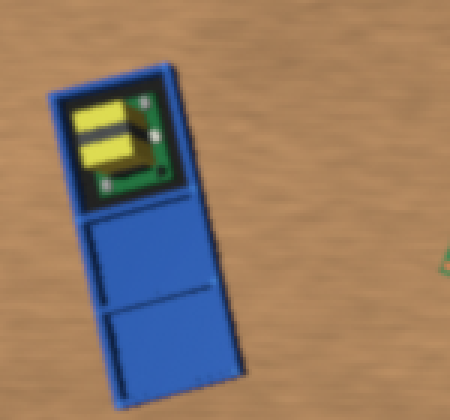

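The transformer board lies flat in the foam pocket, centred at about (130,145) in the crop. Now the blue cap.

>>> carry_out(steps=[[[0.2,0.1,2.5,0,0,0],[0.23,0.12,5,0,0,0],[0.23,0.12,7,0,0,0],[0.23,0.12,8.5,0,0,0],[0.23,0.12,9.2,0,0,0],[0.23,0.12,9.2,0,0,0],[0.23,0.12,9.2,0,0,0]]])

```text
time: 9.2
ee_pos: [0.4442, -0.1183, 0.0181]
eef_rot: [0.966, 0.259, -0.0, 0.0]
ft_force: [0.7, -0.1, -0.3]
width: 0.0871
grip_force: 0.0
```

>>> carry_out(steps=[[[0,0,0,0,0,0],[0,0,0,0,0,0],[0,0,0,0,0,0],[0,0,0,0,0,0],[0,0,0,0,0,0],[0,0,0,0,0,0],[0,0,0,0,0,0],[0,0,0,0,0,0],[0,0,0,0,0,0],[0,0,0,0,0,0],[0,0,0,0,0,0],[0,0,0,0,0,0],[0,0,0,0,0,0],[0,0,-1,0,0,0],[0,0,-3,0,0,0],[0,0,-5.5,0,0,0],[0,0,-8,0,0,0],[0,0,-9,0,0,0],[0,0,-9,0,0,0],[0,0,-9,0,0,0]]], hand=1)

```text
time: 10.87
ee_pos: [0.4441, -0.1182, 0.1079]
eef_rot: [0.966, 0.259, 0.001, -0.0]
ft_force: [0.3, -0.1, -1.4]
width: 0.0298
grip_force: 25.0
```

```bash
python3 p.py 399.9 289 110 106.8
```

```text
[ 16.55 -37.46  -0.18] [-0.    -0.001  0.231]
t 10.87 p [ 444.1 -118.2  107.9] th -60.0 w 29.8 g 25.000006773043424 q [-0.58  0.06  0.77  2.06 -0.05  1.04 -0.83] F [ 0.3 -0.1 -1.4]
```

>>> carry_out(steps=[[[0.8,-2,0,0,0,0],[2,-4.5,0,0,0,0.02],[3.3,-7.5,0,0,0,0.04],[4.6,-10.5,0,0,0,0.07],[6,-13.5,0,0,0,0.09],[7.3,-16.5,0,0,0,0.11],[8.6,-19.5,0,0,0,0.13],[10,-22.5,0,0,0,0.15],[11.3,-25.5,0,0,0,0.17],[12.6,-28.5,0,0,0,0.19],[13.9,-31.5,0,0,0,0.21],[15.1,-34.2,0,0,0,0.22],[16,-36.3,0,0,0,0.23],[16.5,-37.3,0,0,0,0.23],[16.55,-37.45,0,0,0,0.23],[16.55,-37.45,0,0,0,0.23],[16.55,-37.45,0,0,0,0.23]]])

```text
time: 12.28
ee_pos: [0.4002, 0.2867, 0.1072]
eef_rot: [0.989, 0.146, -0.0, 0.001]
ft_force: [0.6, -0.6, -1.2]
width: 0.0295
grip_force: 25.0
```

```bash
python3 p.py 399.9 289 21 106.8
```

```text
[ 0.05 -0.24  8.62] [ 0.001  0.001 -0.001]
t 12.28 p [400.2 286.7 107.2] th -73.3 w 29.5 g 24.99985726783052 q [-1.04  0.14  0.35  1.96 -0.06  1.05 -1.94] F [ 0.6 -0.6 -1.2]
```

>>> carry_out(steps=[[[0,-0.1,1.5,0,0,0],[0.03,-0.15,3.5,0,0,0],[0.03,-0.15,5.5,0,0,0],[0.03,-0.15,7,0,0,0],[0.03,-0.15,7.8,0,0,0],[0.03,-0.15,8.3,0,0,0],[0.03,-0.15,8.45,0,0,0],[0.03,-0.15,8.55,0,0,0],[0.03,-0.15,8.6,0,0,0],[0.03,-0.15,8.6,0,0,0]]])

```text
time: 13.12
ee_pos: [0.4002, 0.2903, 0.0225]
eef_rot: [0.989, 0.146, 0.0, -0.0]
ft_force: [-0.3, -0.9, 0.2]
width: 0.0291
grip_force: 25.0
```

```bash
python3 p.py 399.9 289 20.5 106.8
```

```text
[-0.07  0.12  0.2 ] [-0.001 -0.001  0.001]
t 13.12 p [400.2 290.3  22.5] th -73.2 w 29.1 g 24.99985149479471 q [-1.02  0.27  0.34  2.02 -0.12  0.86 -1.9 ] F [-0.3 -0.9  0.2]
```

>>> carry_out(steps=[[[0,0.05,0.1,0,0,0],[0,0.1,0.15,0,0,0],[0,0.1,0.17,0,0,0],[0,0.1,0.17,0,0,0]]])

```text
time: 13.45
ee_pos: [0.4003, 0.2895, 0.0208]
eef_rot: [0.989, 0.146, 0.0, -0.0]
ft_force: [-1.6, -0.8, 5.2]
width: 0.0291
grip_force: 25.0
```

>>> carry_out(steps=[[[0,0,0,0,0,0],[0,0,0,0,0,0],[0,0,0,0,0,0],[0,0,0,0,0,0],[0,0,0,0,0,0],[0,0,0,0,0,0],[0,0,0,0,0,0],[0,0,-1,0,0,0],[0,0,-3,0,0,0],[0,0,-6,0,0,0],[0,0,-9,0,0,0],[0,0,-9,0,0,0],[0,0,-9,0,0,0]]], hand=-1)

```text
time: 14.53
ee_pos: [0.4011, 0.29, 0.1124]
eef_rot: [0.989, 0.146, 0.002, -0.001]
ft_force: [0.0, 0.3, -0.1]
width: 0.0867
grip_force: 0.0
```

```bash
python3 p.py 678.1 -107.8 105 -80.1
```

```text
[14.99 46.1   0.68] [-0.003 -0.003  0.121]
t 14.53 p [401.1 290.  112.4] th -73.2 w 86.7 g 0.0 q [-1.05  0.14  0.36  1.95 -0.06  1.06 -1.95] F [ 0.   0.3 -0.1]
```

>>> carry_out(steps=[[[0.7,2,0.2,0,0,0],[1.6,5,0.3,0,0,0.01],[2.8,8.5,0.4,0,0,0.02],[3.9,12,0.5,0,0,0.03],[5,15.5,0.5,0,0,0.04],[6.2,19,0.5,0,0,0.05],[7.3,22.5,0.5,0,0,0.06],[8.5,26,0.5,0,0,0.07],[9.6,29.5,0.5,0,0,0.08],[10.7,33,0.5,0,0,0.09],[11.9,36.5,0.5,0,0,0.1],[13,40,0.5,0,0,0.11],[14,43,0.6,0,0,0.12],[14.7,45.2,0.7,0,0,0.12],[15,46.1,0.7,0,0,0.12],[15,46.1,0.7,0,0,0.12],[15,46.1,0.7,0,0,0.12],[15,46.1,0.7,0,0,0.12]]])

```text
time: 16.03
ee_pos: [0.6767, -0.1066, 0.1027]
eef_rot: [0.996, 0.088, -0.0, -0.001]
ft_force: [0.8, 0.2, -0.1]
width: 0.0871
grip_force: 0.0
```

```bash
python3 p.py 678.1 -107.8 17.5 -80.1
```

```text
[0.12 0.15 8.52] [-0.001  0.001  0.003]
t 16.03 p [ 676.7 -106.6  102.7] th -79.9 w 87.1 g 0.0 q [-0.31  0.6   0.57  1.45 -0.34  1.19 -1.08] F [ 0.8  0.2 -0.1]
```

>>> carry_out(steps=[[[0.1,0.1,2.5,0,0,0],[0.12,0.13,5,0,0,0],[0.12,0.13,7,0,0,0],[0.12,0.13,8.1,0,0,0],[0.12,0.13,8.5,0,0,0],[0.12,0.13,8.5,0,0,0],[0.12,0.13,8.5,0,0,0]]])

```text
time: 16.62
ee_pos: [0.6792, -0.1093, 0.0194]
eef_rot: [0.996, 0.087, 0.001, 0.0]
ft_force: [0.7, 0.2, -0.2]
width: 0.0867
grip_force: 0.0
```

>>> carry_out(steps=[[[0,0,0,0,0,0],[0,0,0,0,0,0],[0,0,0,0,0,0],[0,0,0,0,0,0],[0,0,0,0,0,0],[0,0,0,0,0,0],[0,0,0,0,0,0],[0,0,0,0,0,0],[0,0,0,0,0,0],[0,0,0,0,0,0],[0,0,0,0,0,0],[0,0,0,0,0,0],[0,0,0,0,0,0],[0,0,-1,0,0,0],[0,0,-3,0,0,0],[0,0,-5.5,0,0,0],[0,0,-8,0,0,0],[0,0,-9,0,0,0],[0,0,-9,0,0,0],[0,0,-9,0,0,0]]], hand=1)

```text
time: 18.28
ee_pos: [0.6786, -0.1097, 0.1081]
eef_rot: [0.996, 0.087, 0.0, -0.0]
ft_force: [-0.7, -0.9, -2.0]
width: 0.0234
grip_force: 25.0
```

```bash
python3 p.py 449.7 304 110 106.8
```

```text
[-15.39 -44.7   -0.19] [-0.    -0.001 -0.119]
t 18.28 p [ 678.6 -109.7  108.1] th -80.0 w 23.4 g 24.999781223013997 q [-0.3   0.6   0.58  1.44 -0.34  1.2  -1.08] F [-0.7 -0.9 -2. ]
```

>>> carry_out(steps=[[[-0.6,-2,0,0,0,0],[-1.6,-4.7,0,0,0,-0.01],[-2.7,-7.8,0,0,0,-0.02],[-3.8,-11,0,0,0,-0.03],[-4.9,-14.2,0,0,0,-0.04],[-6,-17.4,0,0,0,-0.05],[-7.1,-20.6,0,0,0,-0.06],[-8.2,-23.8,0,0,0,-0.07],[-9.3,-27,0,0,0,-0.08],[-10.4,-30.2,0,0,0,-0.09],[-11.5,-33.4,0,0,0,-0.1],[-12.6,-36.6,0,0,0,-0.11],[-13.7,-39.8,0,0,0,-0.12],[-14.6,-42.4,-0.1,0,0,-0.12],[-15.2,-44.1,-0.2,0,0,-0.12],[-15.4,-44.7,-0.2,0,0,-0.12],[-15.4,-44.7,-0.2,0,0,-0.12],[-15.4,-44.7,-0.2,0,0,-0.12]]])

```text
time: 19.78
ee_pos: [0.4497, 0.3026, 0.1093]
eef_rot: [0.989, 0.146, -0.0, 0.001]
ft_force: [1.1, -0.0, -0.6]
width: 0.0238
grip_force: 25.0
```

```bash
python3 p.py 449.7 304 22 106.8
```

```text
[ 0.05 -0.15  8.73] [0.001 0.001 0.   ]
t 19.78 p [449.7 302.6 109.3] th -73.2 w 23.8 g 24.999459134414792 q [-1.05  0.25  0.42  1.84 -0.12  1.08 -1.86] F [ 1.1 -0.  -0.6]
```

>>> carry_out(steps=[[[0,-0.05,1.5,0,0,0],[0.03,-0.1,3.5,0,0,0],[0.03,-0.1,5.5,0,0,0],[0.03,-0.1,7,0,0,0],[0.03,-0.1,7.8,0,0,0],[0.03,-0.1,8.3,0,0,0],[0.03,-0.1,8.5,0,0,0],[0.03,-0.1,8.6,0,0,0],[0.03,-0.1,8.65,0,0,0],[0.03,-0.1,8.65,0,0,0]]])

```text
time: 20.62
ee_pos: [0.4501, 0.3051, 0.0243]
eef_rot: [0.989, 0.146, 0.0, -0.0]
ft_force: [0.3, 0.1, -0.1]
width: 0.0239
grip_force: 25.0
```

```bash
python3 p.py 449.7 304 21.5 106.8
```

```text
[-0.07  0.1   0.28] [-0.001 -0.001  0.   ]
t 20.62 p [450.1 305.1  24.3] th -73.2 w 23.9 g 24.99973950907588 q [-1.02  0.37  0.4   1.9  -0.18  0.9  -1.81] F [ 0.3  0.1 -0.1]
```

>>> carry_out(steps=[[[0,0.05,0.1,0,0,0],[0,0.08,0.2,0,0,0],[0,0.08,0.25,0,0,0],[0,0.08,0.25,0,0,0]]])

```text
time: 20.95
ee_pos: [0.4498, 0.3041, 0.0211]
eef_rot: [0.989, 0.146, -0.0, -0.0]
ft_force: [-0.1, -0.1, -1.4]
width: 0.0235
grip_force: 25.0
```

>>> carry_out(steps=[[[0,0,0,0,0,0],[0,0,0,0,0,0],[0,0,0,0,0,0],[0,0,0,0,0,0],[0,0,0,0,0,0],[0,0,0,0,0,0],[0,0,0,0,0,0],[0,0,-1,0,0,0],[0,0,-3,0,0,0],[0,0,-6,0,0,0],[0,0,-9,0,0,0],[0,0,-9,0,0,0],[0,0,-9,0,0,0]]], hand=-1)

```text
time: 22.03
ee_pos: [0.4509, 0.3049, 0.1135]
eef_rot: [0.989, 0.146, 0.002, -0.001]
ft_force: [-0.5, -0.9, -0.8]
width: 0.0866
grip_force: 0.0
```

```bash
python3 p.py 459.2 -3.1 105 14.9
```

```text
[-8.12 29.73  0.76] [ 1.000e-03 -5.000e-03 -1.537e+00]
t 22.03 p [450.9 304.9 113.5] th -73.2 w 86.6 g 0.0 q [-1.05  0.25  0.43  1.83 -0.12  1.08 -1.86] F [-0.5 -0.9 -0.8]
```

>>> carry_out(steps=[[[-0.4,1.4,0.2,0,0,-0.1],[-1,3.5,0.5,0,0,-0.22],[-1.6,6,0.7,0,0,-0.34],[-2.3,8.5,0.7,0,0,-0.46],[-3,11,0.7,0,0,-0.58],[-3.7,13.5,0.7,0,0,-0.7],[-4.4,16,0.7,0,0,-0.82],[-5,18.5,0.7,0,0,-0.94],[-5.7,21,0.7,0,0,-1.06],[-6.4,23.5,0.7,0,0,-1.18],[-7.1,26,0.7,0,0,-1.3],[-7.7,28,0.7,0,0,-1.4],[-8,29.3,0.7,0,0,-1.49],[-8.1,29.7,0.7,0,0,-1.537],[-8.1,29.7,0.7,0,0,-1.537],[-8.1,29.7,0.7,0,0,-1.537],[-8.1,29.7,0.7,0,0,-1.537]]])

```text
time: 23.45
ee_pos: [0.458, -0.003, 0.1038]
eef_rot: [0.61, 0.792, -0.0, -0.0]
ft_force: [0.6, 0.9, -0.8]
width: 0.0872
grip_force: 0.0
```

```bash
python3 p.py 459.2 -3.1 17.5 14.9; python3 - <<'E'
from h import *
a=r.camera('top')[:,:,::-1]; cv2.imwrite('pics/s3.png',a[190:340,80:290].repeat(3,0).repeat(3,1))
E
```

```text
[-0.04  0.12  8.63] [-0.001 -0.    -0.001]
t 23.45 p [458.   -3.  103.8] th 14.8 w 87.2 g 0.0 q [-0.61  0.06  0.54  2.05 -0.04  1.03  0.21] F [ 0.6  0.9 -0.8]
```

View pics/s3.png

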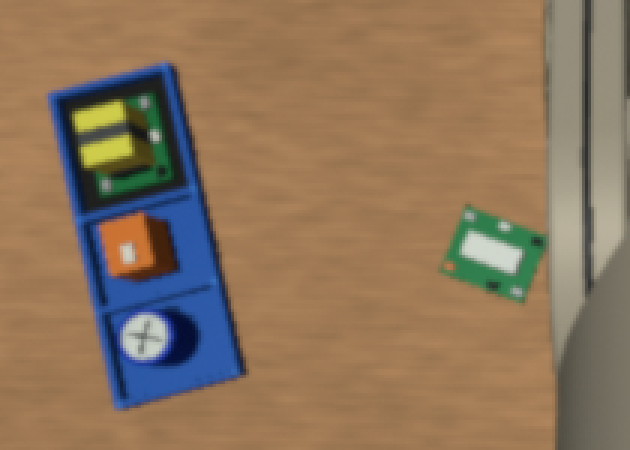

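The blue kit is complete and upright: transformer board at (120,145), relay at (138,245) and cap at (155,338) in the crop. Next is the heat sink.

>>> carry_out(steps=[[[-0.02,0.08,2.5,0,0,0],[-0.04,0.1,5,0,0,0],[-0.04,0.1,7,0,0,0],[-0.04,0.1,8.2,0,0,0],[-0.04,0.1,8.6,0,0,0],[-0.04,0.1,8.6,0,0,0],[-0.04,0.1,8.6,0,0,0]]])

```text
time: 24.08
ee_pos: [0.4597, -0.0034, 0.0186]
eef_rot: [0.609, 0.793, 0.0, 0.0]
ft_force: [0.0, -0.8, -0.8]
width: 0.0871
grip_force: 0.0
```

>>> carry_out(steps=[[[0,0,0,0,0,0],[0,0,0,0,0,0],[0,0,0,0,0,0],[0,0,0,0,0,0],[0,0,0,0,0,0],[0,0,0,0,0,0],[0,0,0,0,0,0],[0,0,0,0,0,0],[0,0,0,0,0,0],[0,0,0,0,0,0],[0,0,0,0,0,0],[0,0,0,0,0,0],[0,0,0,0,0,0],[0,0,-1,0,0,0],[0,0,-3,0,0,0],[0,0,-5.5,0,0,0],[0,0,-8,0,0,0],[0,0,-9,0,0,0],[0,0,-9,0,0,0],[0,0,-9,0,0,0]]], hand=1)

```text
time: 25.75
ee_pos: [0.4594, -0.0036, 0.108]
eef_rot: [0.609, 0.793, 0.0, 0.0]
ft_force: [-0.2, 0.4, -0.8]
width: 0.0261
grip_force: 25.0
```

```bash
python3 p.py 426.6 -277 110 89.9
```

```text
[-25.58 -10.2   -0.22] [ 1.000e-03  0.000e+00 -1.309e+00]
t 25.75 p [459.4  -3.6 108. ] th 14.9 w 26.1 g 24.991196491755545 q [-0.62  0.06  0.55  2.05 -0.04  1.04  0.21] F [-0.2  0.4 -0.8]
```

>>> carry_out(steps=[[[-1,-0.4,0,0,0,0.1],[-2.6,-1,0,0,0,0.22],[-4.4,-1.7,0,0,0,0.34],[-6.3,-2.5,0,0,0,0.46],[-8.2,-3.3,0,0,0,0.58],[-10.1,-4,0,0,0,0.7],[-12,-4.8,0,0,0,0.82],[-13.9,-5.5,0,0,0,0.94],[-15.8,-6.3,0,0,0,1.06],[-17.7,-7.1,0,0,0,1.18],[-19.6,-7.8,0,0,0,1.3],[-21.4,-8.5,0,0,0,1.42],[-23,-9.2,-0.1,0,0,1.54],[-24.4,-9.7,-0.2,0,0,1.66],[-25.3,-10.1,-0.2,0,0,1.76],[-25.6,-10.2,-0.2,0,0,1.833],[-25.6,-10.2,-0.2,0,0,1.833],[-25.6,-10.2,-0.2,0,0,1.833],[-25.6,-10.2,-0.2,0,0,1.833]]])

```text
time: 27.33
ee_pos: [0.4263, -0.2767, 0.1093]
eef_rot: [1.0, 0.001, -0.001, -0.0]
ft_force: [-0.8, 0.2, -0.7]
width: 0.0257
grip_force: 25.0
```

```bash
python3 p.py 426.6 -277 22.5 89.9
```

```text
[0.04 0.04 8.68] [-0.     0.001  0.003]
t 27.33 p [ 426.3 -276.7  109.3] th -89.9 w 25.7 g 24.99131867196411 q [-0.33  0.24  0.92  1.94 -0.22  1.07 -0.89] F [-0.8  0.2 -0.7]
```

>>> carry_out(steps=[[[0,0,1.5,0,0,0],[0.03,0.03,3.5,0,0,0],[0.03,0.03,5.5,0,0,0],[0.03,0.03,7,0,0,0],[0.03,0.03,7.8,0,0,0],[0.03,0.03,8.3,0,0,0],[0.03,0.03,8.5,0,0,0],[0.03,0.03,8.6,0,0,0],[0.03,0.03,8.65,0,0,0],[0.03,0.03,8.65,0,0,0]]])

```text
time: 28.17
ee_pos: [0.4274, -0.2777, 0.0242]
eef_rot: [1.0, -0.001, 0.001, 0.0]
ft_force: [-0.4, 0.4, -1.4]
width: 0.0259
grip_force: 25.0
```

```bash
python3 p.py 426.6 -277 21 89.9
```

```text
[-0.08 -0.07  0.32] [ 0.    -0.001 -0.   ]
t 28.17 p [ 427.4 -277.7   24.2] th -90.1 w 25.9 g 24.991106721572578 q [-0.23  0.39  0.84  2.   -0.37  0.9  -0.77] F [-0.4  0.4 -1.4]
```

>>> carry_out(steps=[[[-0.03,-0.03,0.1,0,0,0],[-0.06,-0.05,0.2,0,0,0],[-0.06,-0.05,0.3,0,0,0],[-0.06,-0.05,0.3,0,0,0]]])

```text
time: 28.5
ee_pos: [0.4265, -0.2771, 0.0211]
eef_rot: [1.0, -0.001, 0.0, -0.0]
ft_force: [-2.6, 2.2, 9.1]
width: 0.0257
grip_force: 25.0
```

>>> carry_out(steps=[[[0,0,0,0,0,0],[0,0,0,0,0,0],[0,0,0,0,0,0],[0,0,0,0,0,0],[0,0,0,0,0,0],[0,0,0,0,0,0],[0,0,0,0,0,0],[0,0,-1,0,0,0],[0,0,-3,0,0,0],[0,0,-6,0,0,0],[0,0,-9,0,0,0],[0,0,-9,0,0,0],[0,0,-9,0,0,0]]], hand=-1)

```text
time: 29.58
ee_pos: [0.4274, -0.2775, 0.1125]
eef_rot: [1.0, -0.001, 0.002, 0.0]
ft_force: [-0.9, -0.1, -0.7]
width: 0.087
grip_force: 0.0
```

```bash
python3 p.py 551 -7.7 105 -40
```

```text
[ 12.3  -27.01   0.79] [ 0.002 -0.003 -0.875]
t 29.58 p [ 427.4 -277.5  112.5] th -90.1 w 87.0 g 0.0 q [-0.34  0.24  0.93  1.94 -0.22  1.07 -0.89] F [-0.9 -0.1 -0.7]
```

>>> carry_out(steps=[[[0.6,-1.4,0.2,0,0,-0.06],[1.6,-3.6,0.5,0,0,-0.14],[2.8,-6.2,0.7,0,0,-0.22],[4,-8.9,0.7,0,0,-0.3],[5.3,-11.7,0.7,0,0,-0.38],[6.6,-14.5,0.7,0,0,-0.46],[7.9,-17.3,0.7,0,0,-0.54],[9.1,-20,0.7,0,0,-0.62],[10.3,-22.6,0.7,0,0,-0.7],[11.3,-24.8,0.7,0,0,-0.78],[12,-26.4,0.7,0,0,-0.84],[12.3,-27,0.7,0,0,-0.875],[12.3,-27,0.7,0,0,-0.875],[12.3,-27,0.7,0,0,-0.875],[12.3,-27,0.7,0,0,-0.875]]])

```text
time: 30.83
ee_pos: [0.5492, -0.009, 0.1033]
eef_rot: [0.907, 0.421, -0.0, 0.0]
ft_force: [0.2, -0.4, 0.2]
width: 0.087
grip_force: 0.0
```

```bash
python3 p.py 551 -7.7 17.5 -40
```

```text
[0.22 0.06 8.58] [-0.     0.001 -0.003]
t 30.83 p [549.2  -9.  103.3] th -40.2 w 87.0 g 0.0 q [-0.6   0.3   0.63  1.83 -0.2   1.07 -0.6 ] F [ 0.2 -0.4  0.2]
```

>>> carry_out(steps=[[[0.15,0.05,2.5,0,0,0],[0.2,0.06,5,0,0,0],[0.2,0.06,7,0,0,0],[0.2,0.06,8.2,0,0,0],[0.2,0.06,8.6,0,0,0],[0.2,0.06,8.6,0,0,0],[0.2,0.06,8.6,0,0,0]]])

```text
time: 31.42
ee_pos: [0.5522, -0.0068, 0.0185]
eef_rot: [0.906, 0.422, 0.0, 0.0]
ft_force: [-0.1, 1.6, -0.1]
width: 0.0871
grip_force: 0.0
```

>>> carry_out(steps=[[[0,0,0,0,0,0],[0,0,0,0,0,0],[0,0,0,0,0,0],[0,0,0,0,0,0],[0,0,0,0,0,0],[0,0,0,0,0,0],[0,0,0,0,0,0],[0,0,0,0,0,0],[0,0,0,0,0,0],[0,0,0,0,0,0],[0,0,0,0,0,0],[0,0,0,0,0,0],[0,0,0,0,0,0],[0,0,-1,0,0,0],[0,0,-3,0,0,0],[0,0,-5.5,0,0,0],[0,0,-8,0,0,0],[0,0,-9,0,0,0],[0,0,-9,0,0,0],[0,0,-9,0,0,0]]], hand=1)

```text
time: 33.08
ee_pos: [0.5517, -0.006, 0.1076]
eef_rot: [0.906, 0.423, 0.0, -0.0]
ft_force: [0.1, -0.4, -1.1]
width: 0.0303
grip_force: 28.2
```

```bash
python3 p.py 488.6 -277 110 89.9;python3 p.py 540.6 -277 110 89.9; python3 - <<'E'
from h import *
a=cv2.resize(r.camera('scene')[170:370,120:400,::-1],None,fx=1.5,fy=1.5); b=cv2.resize(r.camera('top')[190:330,430:530,::-1],None,fx=2.14,fy=2.14,interpolation=cv2.INTER_CUBIC)
cv2.imwrite('pics/s4.png',np.hstack([a[:299],b[:299]]))
E
```

```text
[-24.82  12.57  -0.26] [-0.    -0.001  0.875]
t 33.08 p [551.7  -6.  107.6] th -40.0 w 30.3 g 28.177859913557768 q [-0.61  0.3   0.63  1.83 -0.2   1.08 -0.6 ] F [ 0.1 -0.4 -1.1]
[-21.48  16.56  -0.25] [-0.    -0.001  0.875]
t 33.08 p [551.7  -6.  107.6] th -40.0 w 30.3 g 28.177859913557768 q [-0.61  0.3   0.63  1.83 -0.2   1.08 -0.6 ] F [ 0.1 -0.4 -1.1]
```

View pics/s4.png

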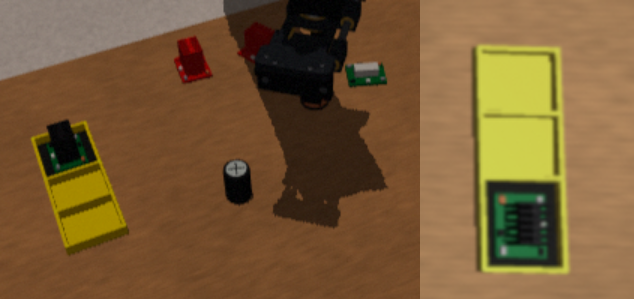

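The heat-sink board sits flat in the yellow foam pocket, at (522,225) in the right panel, and the coil is held at about (316,98). I'll put the coil in the far narrow pocket.

>>> carry_out(steps=[[[-1.2,0.9,0,0,0,0.06],[-3,2.3,0,0,0,0.14],[-5.2,4,0,0,0,0.22],[-7.4,5.7,0,0,0,0.31],[-9.6,7.4,0,0,0,0.4],[-11.8,9.1,0,0,0,0.49],[-14,10.8,0,0,0,0.58],[-16.2,12.5,0,0,0,0.67],[-18.3,14.1,0,0,0,0.75],[-20.1,15.5,-0.1,0,0,0.82],[-21.2,16.3,-0.2,0,0,0.86],[-21.5,16.55,-0.2,0,0,0.875],[-21.5,16.55,-0.2,0,0,0.875],[-21.5,16.55,-0.2,0,0,0.875],[-21.5,16.55,-0.2,0,0,0.875]]])

```text
time: 34.43
ee_pos: [0.5408, -0.2754, 0.1092]
eef_rot: [1.0, 0.001, -0.0, -0.001]
ft_force: [1.1, 0.9, -0.8]
width: 0.0304
grip_force: 28.2
```

```bash
python3 p.py 540.6 -277 23 89.9; python3 - <<'E'
from h import *
a=r.camera('scene')[150:370,80:330,::-1]; cv2.imwrite('pics/s5.png',cv2.resize(a,None,fx=2,fy=2))
E
```

```text
[-0.02  0.17  8.62] [-0.001  0.     0.003]
t 34.43 p [ 540.8 -275.4  109.2] th -89.9 w 30.4 g 28.17875113338232 q [-0.25  0.49  0.85  1.68 -0.4   1.15 -0.87] F [ 1.1  0.9 -0.8]
```

View pics/s5.png

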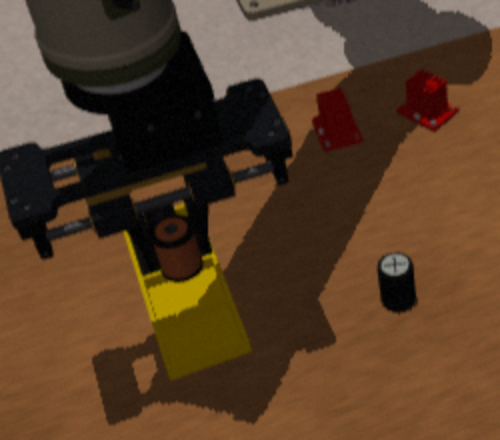

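The coil is held upright, at (178,247). I'll lower it.

>>> carry_out(steps=[[[0,0.1,1.5,0,0,0],[-0.02,0.13,3.5,0,0,0],[-0.02,0.13,5.5,0,0,0],[-0.02,0.13,7,0,0,0],[-0.02,0.13,7.8,0,0,0],[-0.02,0.13,8.3,0,0,0],[-0.02,0.13,8.5,0,0,0],[-0.02,0.13,8.6,0,0,0],[-0.02,0.13,8.65,0,0,0],[-0.02,0.13,8.65,0,0,0]]])

```text
time: 35.32
ee_pos: [0.5405, -0.2789, 0.0238]
eef_rot: [1.0, -0.001, 0.001, 0.0]
ft_force: [0.7, -0.1, -0.4]
width: 0.0306
grip_force: 28.2
```

```bash
python3 p.py 540.6 -277 21 89.9
```

```text
[ 0.   -0.19  0.28] [ 0.    -0.001 -0.   ]
t 35.32 p [ 540.5 -278.9   23.8] th -90.1 w 30.6 g 28.178725764155388 q [-0.19  0.6   0.78  1.74 -0.49  1.   -0.81] F [ 0.7 -0.1 -0.4]
```

>>> carry_out(steps=[[[0,-0.06,0.1,0,0,0],[0,-0.1,0.2,0,0,0],[0,-0.1,0.27,0,0,0],[0,-0.1,0.27,0,0,0]]])

```text
time: 35.65
ee_pos: [0.5403, -0.2775, 0.0205]
eef_rot: [1.0, -0.001, 0.0, -0.0]
ft_force: [0.7, 0.8, -0.2]
width: 0.0304
grip_force: 28.2
```

>>> carry_out(steps=[[[0,0,0,0,0,0],[0,0,0,0,0,0],[0,0,0,0,0,0],[0,0,0,0,0,0],[0,0,0,0,0,0],[0,0,0,0,0,0],[0,0,0,0,0,0],[0,0,-1,0,0,0],[0,0,-3,0,0,0],[0,0,-6,0,0,0],[0,0,-9,0,0,0],[0,0,-12,0,0,0],[0,0,-12,0,0,0],[0,0,-12,0,0,0]]], hand=-1)

```text
time: 36.82
ee_pos: [0.541, -0.2782, 0.1427]
eef_rot: [1.0, -0.001, 0.002, 0.0]
ft_force: [-0.8, -0.4, -1.4]
width: 0.0867
grip_force: 0.0
```

>>> carry_out(steps=[[[0,-2,0,0,0,0],[0,-5,0,0,0,0],[0,-8.5,0,0,0,0],[0,-12,0,0,0,0],[0,-15.5,0,0,0,0],[0,-19,0,0,0,0],[0,-22,0,0,0,0],[0,-24,0,0,0,0],[0,-25,0,0,0,0],[0,-25,0,0,0,0],[0,-25,0,0,0,0],[0,-25,0,0,0,0]]])

```text
time: 37.82
ee_pos: [0.5404, -0.0297, 0.1403]
eef_rot: [1.0, -0.002, -0.0, 0.0]
ft_force: [0.5, 0.2, -0.4]
width: 0.0868
grip_force: 0.0
```

```bash
python3 - <<'E'
from h import *
a=r.camera('top')[:,:,::-1]; b=r.camera('scene')[:,:,::-1]
A=np.hstack([cv2.resize(i,(400,300),interpolation=cv2.INTER_AREA) for i in(a,b)])
C=np.hstack([cv2.resize(b[230:360,120:250],(300,300)),cv2.resize(a[195:325,435:535],(230,300)),cv2.resize(a[200:335,85:185],(222,300))]); C=cv2.copyMakeBorder(C,0,0,0,800-C.shape[1],0)
cv2.imwrite('pics/s6.png',np.vstack([A,C]))
E
```

```text
(no output)
```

View pics/s6.png

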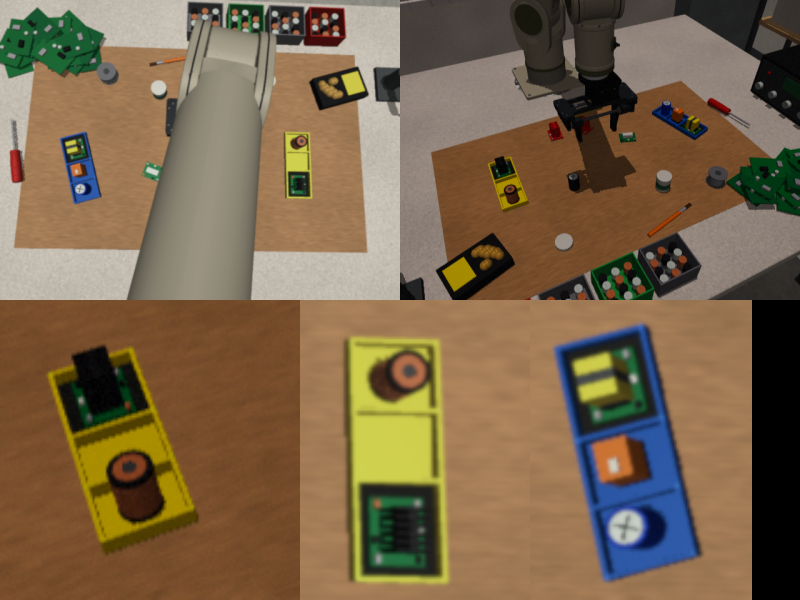

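The final check shows every piece upright in its pocket: the heat-sink board (100,395) and coil (135,488) in yellow, and all three blue items in place. The bystanders have not been disturbed.

```bash
python3 -c "
from bench import r
print(r.close_job())"
```

```text
the job is handed in; nothing more can be done
None
```

Both kits are made up and the job was handed in at about 38 s: the transformer board, blue capacitor and relay are in the blue tray, the heat-sink board and coil are in the yellow tray, and I left everything else where it was.

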